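# Put the lube and the seat clamp away in the porch parts organizer

### The arm

A 6-joint arm with a two-finger parallel gripper is mounted at the origin on the work surface. World frame = base frame: x ahead of the robot, y to its left, z up, the work surface at z = 0. Lengths are in m, angles in rad, forces in N, time in s.
With the tool pointing down it reaches from about 0.25 to 0.725 m from the base axis. Payload 4 kg.
Tool frame: the origin (TCP) lies midway between the tips of the shut fingers; the grasp point (between the pads) lies 19 mm behind it (bot.grasp_offset is the distance from the TCP to the grasp point, in m); z points along the fingers, y is the direction in which the jaws open and shut (so a half turn about z gives the same grasp; the last joint's range is limited). The gripper opens to 85 mm and grips with 20 to 120 N. Pads are 22 mm wide; open, the fingers measure 114 mm over their backs; the gripper's body (76 mm by 85 mm) begins 54 mm behind the grasp point. The pads swing forward as they close: fully open they stand 13 mm farther back than shut.
Start: joints at [-1.305, 0.241, 0.005, 1.335, 0, 1.571], TCP at [0.131, -0.482, 0.231] pointing down, gripper open.
Joint ranges: [-2.72, 2.72], [-1.05, 1.87], [-1.09, 1.28], [-1.99, 2.15], [-1.42, 1.44], [-3.14, 3.14]. Speed limits (rad/s): [2.79, 2.79, 3.14, 3.14, 3.14, 3.14].

### API

Orientations are given as a unit quaternion [x, y, z, w].
In Python, from workcell import sensors, optics, bot gives the robot as it stands.
- The arm moves only by the tool apply_moves, never from a script. Its argument "plan" is one flat list of numbers, 6 for each row, row after row: the shift along the tool's x, y, z in m, then the turn, a rotation vector about the tool's x, y, z in rad. In form: [tx, ty, tz, ax, ay, az, tx, ty, tz, ax, ay, az, ...]. A call has 1 to 12 rows; each row is the pose to reach, as a shift and turn from the pose commanded when the call began, along the tool's axes at that moment; what a row does not reach only later rows make up. A row lasts 1/12 s, in which the tool goes at most 41.7 mm and 7.16 degrees, less where a joint would pass 70% of its speed; a pose out of reach is approached as far as the arm can. A call with a gripper value outside its range is refused whole. "grip" is the finger opening in m, from 0 to 0.0854, set as the call begins (left out, the last holds). The fingers move at their own pace and stop on an object; the grip force is fixed at half the most. Time passes only in rows, so rows that repeat a pose let the fingers close. It gives the time, the measured TCP pose, the force and the opening at its end, in the units of the state.
- sensors.get_obs(): the state, without advancing time (a new reading comes with each control period).
- optics.camera(name): name is "scene" or "top"; returns a dict with "pixels" (420x560x3 uint8, red, green, blue), "fx", "fy", "cx", "cy" (pixels), "pose" (4x4, takes a point from camera to world coordinates). Camera axes: x right, y up, looking along -z (the intrinsics and any distortion apply to the point x, -y, -z); pixel columns grow to the right and rows downward; lengths in m; the calibration is good to about 2 mm. A picture is of the moment at which its call begins. There is no depth.
- bot.job_done(): hands the job in, once; it reports no verdict.
The state is a dict: "clock": time; "joint_pos": joint angles; "joint_vel": joint speeds; "tau": joint torques, N m; "eef_pos": TCP position; "tool_rot": TCP orientation; "ft_force": force on the tool from outside, world axes, zero at the start; "ft_torque": the same for the moment, N m; "grip_width": finger opening in m.
Only numpy, scipy, OpenCV 4.12 (cv2) and the standard library are available. Lean on these libraries where they do the work, as an engineer would, in place of code of your own. Each camera call takes 0.05 s, during which the arm holds its last target.

### The job

Clear up after the service: lay the aluminium seat clamp in the organizer's pulled-out tray and push the tray fully shut, and put the white lube bottle, cap up, into the leaning orange tub. You cannot know how full that tub is, so lower the bottle along the tub's lean until you feel it rest on what is inside, without ramming it, and only then let go: neither thing may be dropped. Leave the other things on the table where they are.

Things in the scene. Friction and masses are not known exactly. Their poses are not given: they have to be found in the camera images.
- organizer: Black plastic parts organizer: fixed low case 190 deep x 220 wide x 58 mm high. Origin on the table under it; x axis from its front to its back, y to its left seen from the robot, z up. Front face at x = -105 mm. On its deck three square tubs (one orange, two grey, any order, at y = -66, 0, +66 mm) lean 30 degrees from vertical, mouths towards its front; rims end at x = -47 mm, z up to 191 mm.
- tray (a joint): Pull-out tray of the organizer, slides straight out of its front: 0 = fully shut, grows (m, up to 0.1) as it is pulled out along the organizer's -x. Light friction (about 2 N), no spring; ends on a hard stop at 0.
- tray_front (a point): Centre, 27 mm above the table, of the outer face of the tray's black front panel (216 wide x 48 mm high). A finger lip 70 mm wide sticks out 10 mm from it, 42 to 47 mm above the table. Axes as the organizer. Pushing along +x shuts the tray.
- tray_bay (a point): Point on the floor (7 mm above the table) of the tray's large bay, 40 mm behind the front panel's inner face. Axes as the organizer. The bay reaches 73 mm to either side in y; its side walls stand 29 mm above it. As much of its length as the joint value (75 to 95 mm at the start) lies open in front of the case; inside the case 46 mm of height are clear. A narrow bay on its left holds bolts.
- tub_mouth (a point): Centre of the mouth of the fixed, opaque, leaning orange tub, in its rim's plane; z points out of the tub along its lean (30 degrees from vertical, towards the organizer's front), y as the organizer's. Square: 50 x 50 mm inside, 57 x 57 outside, inner floor 110 mm below the mouth along z. Inside lie springy rubber pads (about 2 N per mm), their flat top anywhere from 51 to 100 mm below the mouth.
- bottle_center (a point): Centre (81 mm up) of the capped white lube bottle standing upright: round body 38 mm diameter up to 104 mm from the foot, shoulder to 117 mm, then the fixed white cap, 26 mm diameter, 122 to 162 mm (top). z along the bottle to the cap. About 0.13 kg. In the tub its lower 50 to 100 mm go below the rim, so take it by the cap.
- bottle_cap (a point): Centre of the bottle's cap, 142 mm above the foot on the bottle's axis.
- bottle_foot (a point): Centre of the bottle's flat underside.
- clamp_center (a point): Centre (8 mm up) of the aluminium seat clamp lying flat: a ring 42 mm outside, 35 mm inside diameter, 16 mm high, with two bolt ears sticking out along its +x to 31 mm from the centre and a bolt across them along y, 26 mm long. z up. About 45 g. Grip it across its y axis.
- tub_keys: Grey tub beside the orange one, same size and lean, with hex keys sticking out up to 20 mm past its rim; fixed. Origin under its foot.
- tub_levers: Grey tub, same size and lean, with tyre levers sticking out up to 20 mm past its rim; fixed. Origin under its foot.
- lockring_tool: Bystander: steel cassette lockring tool standing on end, 29 mm across, 60 mm high; origin under its centre.
- bumper: Bystander: blue silicone bumper, 42 mm diameter, 20 mm high; origin under its centre.
- cassette: Bystander: steel sprocket cassette lying flat, 104 mm diameter, 27 mm high; origin under its centre.
- grease_tub: Bystander: low jar with a red cap, 66 mm diameter, 48 mm high; origin under its centre.
- brush: Bystander: small brush lying flat; origin under its middle.
- screwdriver: Bystander: screwdriver lying flat; origin under its middle.
- lever: Bystander: yellow tyre lever lying flat, 110 x 16 x 11 mm; origin under its centre.

How it is judged:
On the way:
1. the bottle, still held by the fingers, is set down on what is in the tub (presses on it with at least 0.8 N, foot at least 45 mm below the mouth) (contact force between bottle and tub above 0.8 N and contact force between the fingers and bottle above 1 N and z of bottle_foot in the frame of tub_mouth below -0.045 m), for 0.1 s.
At the end, for the whole second after the job is handed in: The bottle rests cap up inside the orange tub (foot at least 45 mm below the mouth, axis within 20 degrees of the tub's), released and at rest; the seat clamp lies in the tray, at rest, and the tray is shut to within 6 mm (x of bottle_foot in the frame of tub_mouth between -0.025 and 0.025 m and y of bottle_foot in the frame of tub_mouth between -0.025 and 0.025 m and z of bottle_foot in the frame of tub_mouth between -0.115 and -0.045 m and angle between the z axis of bottle_center and the z axis of tub_mouth, either way round below 0.35 rad and angle between bottle_center's own z axis and vertical below 1 rad and linear speed of each of bottle, clamp below 0.02 m/s and x of clamp_center in the frame of tray_bay between -0.04 and 0.13 m and y of clamp_center in the frame of tray_bay between -0.075 and 0.125 m and z of clamp_center in the frame of tray_bay between 0 and 0.03 m and value of joint tray below 0.006 m); the robot touches nothing.
It fails at once if the bottle is dropped, thrown or knocked over: moves faster than 0.25 m/s while no finger touches it (contact force between the fingers and bottle below 0.02 N and linear speed of bottle above 0.25 m/s).
It fails at once if the bottle is rammed against the tub or its contents with more than 20 N (contact force between bottle and tub above 20 N).
It fails at once if the clamp is dropped: moves faster than 0.7 m/s while no finger touches it (contact force between the fingers and clamp below 0.02 N and linear speed of clamp above 0.7 m/s).
It fails at once if a bystander is moved by more than 30 mm (distance of any of lockring_tool, bumper, cassette, grease_tub, brush, screwdriver, lever from where it was at the start of the episode above 0.03 m).
It also fails if it takes over 67 s, if anything falls off the work surface, if the arm or the gripper's body presses on something with over 40 N, if the wrist force passes 120 N, or if a joint passes its speed limit or range.

## Working session

There is one attempt and no reset: what is moved stays moved. The work goes in short steps, Python scripts to look and compute and a tool call to move; the robot and the scene stay as the last step left them, time stands still between calls to the robot, and variables do not carry over. Pictures are saved under pics/ and viewed, and the job is handed in when it is done.

Besides the shell and the picture viewer there is one more tool, called by a JSON object that holds its "name" and its "arguments", one argument or row to a line. apply_moves: Moves the arm, as the interface text tells. Its arguments: {"type":"object","properties":{"plan":{"type":"array","items":{"type":"number"}},"grip":{"type":"number"}},"required":["plan"]}

```bash
ls; mkdir -p pics
python3 - <<'E'
from workcell import sensors, optics, bot
import cv2,numpy as np
np.set_printoptions(precision=4,suppress=True)
print(sensors.get_obs(), bot.grasp_offset)
for n in("scene","top"):
    c=optics.camera(n); cv2.imwrite(f"pics/{n}0.png",c["pixels"][:,:,::-1])
    print(n,{k:v for k,v in c.items() if k!="pixels"})
E
```

```text
pics
{'clock': 0.0, 'joint_pos': array([-1.305 ,  0.2414,  0.0037,  1.3352,  0.    ,  1.5708]), 'joint_vel': array([-0.0008,  0.0017, -0.001 , -0.0004, -0.0014, -0.0007]), 'tau': array([ -0.0001, -37.2318,  25.2407,   0.0168,   0.    ,   0.    ]), 'eef_pos': array([ 0.1312, -0.4818,  0.2304]), 'tool_rot': array([ 0.9912,  0.1325, -0.0001, -0.001 ]), 'ft_force': array([ 1.0617, -0.1774,  1.4346]), 'ft_torque': array([ 0.0184, -0.0139, -0.0655]), 'grip_width': 0.08520967510920989} 0.0187
scene {'fx': 487.1027033640888, 'fy': 487.1027033640888, 'cx': 287.3843263957545, 'cy': 210.57211960695156, 'pose': array([[ 0.7782, -0.543 ,  0.3154,  1.0059],
       [ 0.6279,  0.6667, -0.4016, -0.5682],
       [ 0.0078,  0.5106,  0.8598,  1.2967],
       [ 0.    ,  0.    ,  0.    ,  1.    ]])}
top {'fx': 442.95728006058573, 'fy': 442.95728006058573, 'cx': 271.22755655549145, 'cy': 209.86596615527404, 'pose': array([[ 0.0196,  0.9797, -0.1995,  0.2802],
       [-0.9998,  0.0186, -0.007 , -0.0307],
       [-0.0032,  0.1996,  0.9799,  1.6176],
       [ 0.    ,  0.    ,  0.    ,  1.    ]])}
```

View pics/scene0.png

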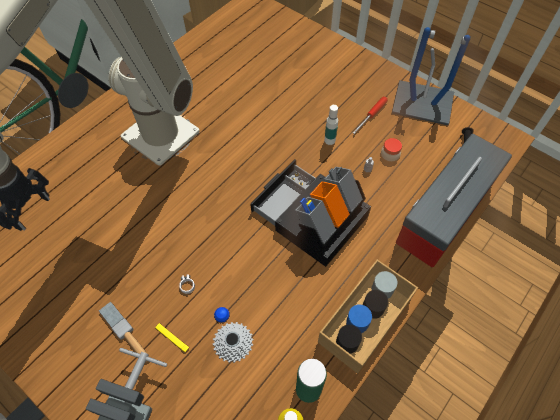

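View pics/top0.png

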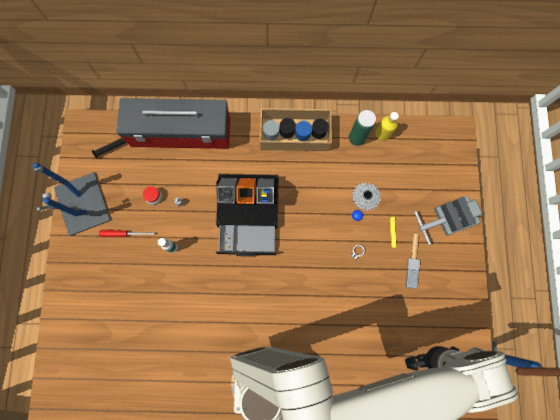

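The scene picture shows the organizer at about (310,210) with the orange tub in the middle, the bottle at (332,125) and the clamp ring at (187,285). In the top view they are at (247,215), (167,244) and (358,252). I'll zoom in on these.

```bash
cat > h.py <<'E'
import numpy as np,cv2
from workcell import sensors, optics, bot
from scipy.spatial.transform import Rotation as R
np.set_printoptions(precision=4,suppress=True)
def cam(n): return optics.camera(n)
def ray(c,u,v):
    d=np.array([(u-c["cx"])/c["fx"],-(v-c["cy"])/c["fy"],-1.]); T=c["pose"]
    return T[:3,3],T[:3,:3]@d
def onz(c,u,v,z):
    o,d=ray(c,u,v); return o+d*(z-o[2])/d[2]
def proj(c,p):
    q=np.linalg.inv(c["pose"])@np.append(p,1); return np.array([c["cx"]-c["fx"]*q[0]/q[2]*1, c["cy"]+c["fy"]*q[1]/q[2]])
def tri(r1,r2):
    (o1,d1),(o2,d2)=r1,r2; A=np.stack([d1,-d2],1); s=np.linalg.lstsq(A,o2-o1,rcond=None)[0]
    a,b=o1+s[0]*d1,o2+s[1]*d2; return (a+b)/2,np.linalg.norm(a-b)
def crop(c,u0,v0,w,h,k,name):
    im=cv2.resize(c["pixels"][v0:v0+h,u0:u0+w,::-1],None,fx=k,fy=k,interpolation=cv2.INTER_CUBIC); cv2.imwrite(f"pics/{name}.png",im)
E
python3 - <<'E'
from h import *
s=cam("scene");t=cam("top")
crop(s,240,90,140,180,4.2//1 and 3.3,"s1"); crop(t,205,165,90,100,6,"t1")
def z(c,u,v,w,h,k): return cv2.resize(c["pixels"][v:v+h,u:u+w,::-1],None,fx=k,fy=k,interpolation=cv2.INTER_CUBIC)
a=np.hstack([z(s,165,265,45,45,6),z(s,315,95,45,60,6)[:270],z(t,140,225,45,45,6)]);b=np.hstack([z(t,340,235,45,45,6),z(t,345,180,45,45,6),z(s,200,300,45,45,6)])
cv2.imwrite("pics/m1.png",np.vstack([a[:, :800],b[:, :800]]))
E
```

```text
(no output)
```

View pics/s1.png

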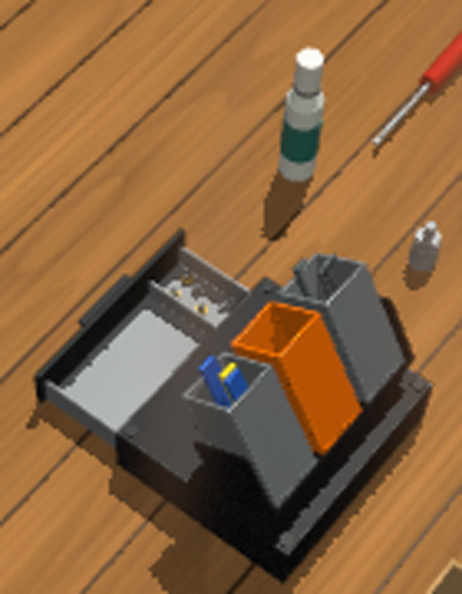

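View pics/t1.png

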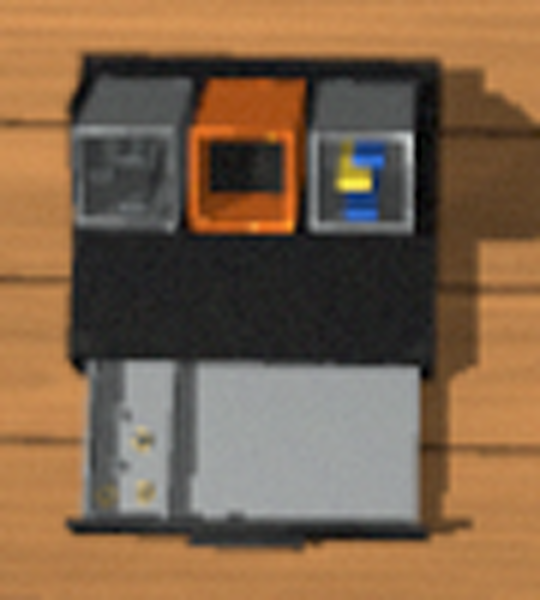

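View pics/m1.png

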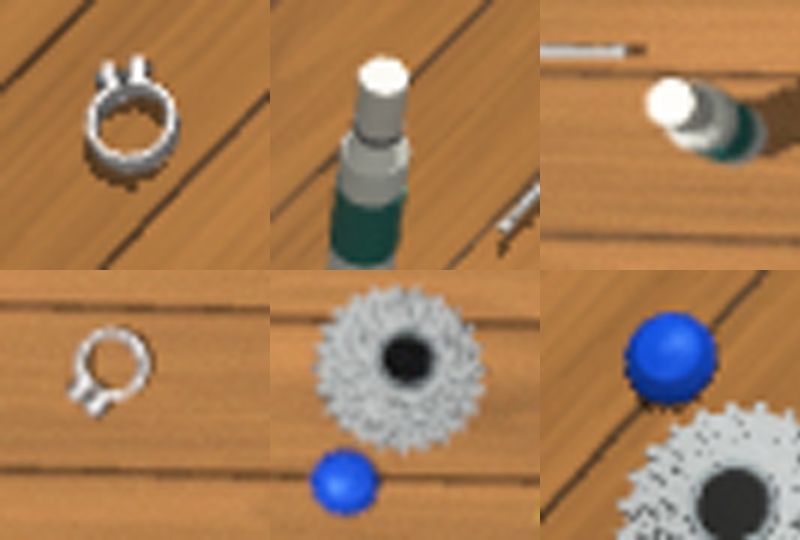

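Run:
```python
from h import *
s=cam("scene");t=cam("top")
def z(c,u,v,w,h,k): return cv2.resize(c["pixels"][v:v+h,u:u+w,::-1],None,fx=k,fy=k,interpolation=cv2.INTER_CUBIC)
cv2.imwrite("pics/o2.png",np.hstack([z(s,295,170,40,50,10),z(t,230,170,36,50,10)]))
# clamp & cap masks
for n,c,box in(("scene",s,(165,265,45,45)),("top",t,(340,235,45,45))):
    u,v,w,h=box; im=c["pixels"][v:v+h,u:u+w].astype(int); m=((im.max(2)-im.min(2))<45)&(im.min(2)>90)
    ys,xs=np.nonzero(m); print(n,m.sum(),xs.min()+u,xs.max()+u,ys.min()+v,ys.max()+v)
    print("\n".join("".join("#" if a else "." for a in r) for r in m[ys.min():ys.max()+1,xs.min():xs.max()+1]))
for n,c,(u,v,w,h) in(("scene",s,(320,95,30,25)),("top",t,(150,230,30,25))):
    im=c["pixels"][v:v+h,u:u+w].astype(int); m=im.min(2)>215
    ys,xs=np.nonzero(m); print(n,m.sum(),xs.mean()+u,ys.mean()+v)
    exec(f"{n}p=(xs.mean()+u,ys.mean()+v)")
print("cap top",tri(ray(s,*scenep),ray(t,*topp)), onz(t,*topp,.162),onz(s,*scenep,.162))
```

```text
scene 112 180 194 275 293
.......##......
..##..####.....
.####.###......
.####.####.....
..##########...
.############..
.#####.....##..
####........##.
##...........#.
##..........###
#...........###
#............##
#...........###
#...........##.
##.........###.
.####....####..
..##########...
...########....
......#........
top 75 351 364 245 258
.....######...
....##...###..
...##.....###.
..##.......###
..##........##
..#.........##
.###........##
..##........##
.####......##.
.#####.....##.
##########....
.########.....
...####.......
...###........
scene 32 333.625 107.25
top 44 161.3181818181818 241.9090909090909
cap top (array([0.4636, 0.3439, 0.1578]), np.float64(0.00430716378872594)) [0.4616 0.3411 0.162 ] [0.4668 0.3425 0.162 ]
```

View pics/o2.png

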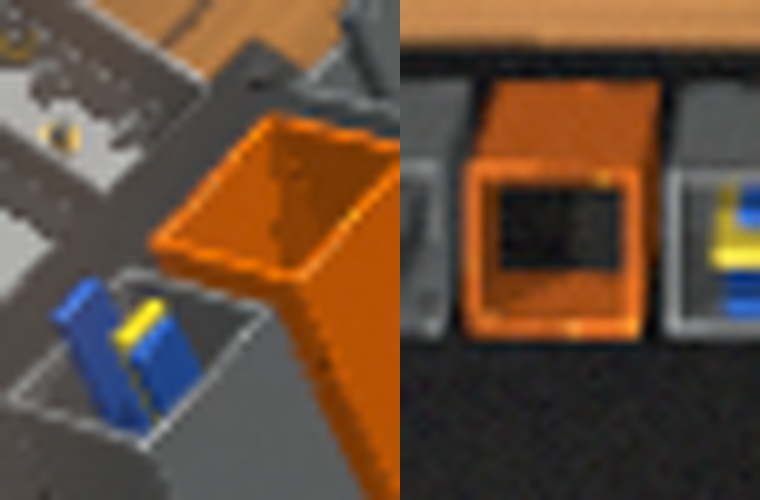

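```bash
cat > org.py <<'E'
from h import *
s=cam("scene");t=cam("top")
S=lambda x,y:(295+(x+.5)/10-.5,170+(y+.5)/10-.5); T=lambda x,y:(230+(x-400+.5)/10-.5,170+(y+.5)/10-.5)
FL,FR,BR=[tri(ray(s,*S(*a)),ray(t,*T(*b))) for a,b in(((272,113),(466,338)),((150,243),(641,338)),((300,278),(645,162)))]
print("FL",FL,"FR",FR,"BR",BR)
# top view plane casts
f=[onz(t,*T(*p),.1625) for p in((466,338),(641,338))]; b=[onz(t,*T(*p),.191) for p in((465,162),(645,162))]
print(f,b, "ctr top",(sum(f)+sum(b))/4, "len",np.linalg.norm(f[0]-f[1]),np.linalg.norm(b[0]-b[1]),np.linalg.norm(sum(f)-sum(b))/2)
f=[onz(s,*S(*p),.1625) for p in((272,113),(150,243))]; print("scene front",f,np.linalg.norm(f[0]-f[1]))
print("scene BR",onz(s,*S(300,278),.191))
# case corners from t1 crop (deck z=.058)
Q=lambda x,y:(205+(x+.5)/6-.5,165+(y+.5)/6-.5)
c=[onz(t,*Q(*p),.058) for p in((72,360),(435,368),(437,62),(82,57))]; print("case",c)
g=[onz(t,*Q(*p),.051) for p in((68,522),(425,535))]; print("trayfront top",g)
E
python3 org.py
python3 - <<'E'
from h import *
t=cam("top");s=cam("scene")
def z(c,u,v,w,h,k): return cv2.resize(c["pixels"][v:v+h,u:u+w,::-1],None,fx=k,fy=k,interpolation=cv2.INTER_CUBIC)
cv2.imwrite("pics/o3.png",z(t,212,170,72,90,6.6)); cv2.imwrite("pics/o4.png",z(s,245,155,80,80,7))
E
```

```text
FL (array([0.5998, 0.1005, 0.1551]), np.float64(0.004508141343351132)) FR (array([0.6006, 0.0417, 0.1586]), np.float64(0.005753452681916668)) BR (array([0.6518, 0.0395, 0.1948]), np.float64(0.003919973702059685))
[array([0.5967, 0.0982, 0.1625]), array([0.5978, 0.0393, 0.1625])] [array([0.6503, 0.0981, 0.191 ]), array([0.6514, 0.0383, 0.191 ])] ctr top [0.624  0.0685 0.1768] len 0.05886553190932546 0.05984741373879385 0.06076437284466945
scene front [array([0.6037, 0.0981, 0.1625]), array([0.6036, 0.042 , 0.1625])] 0.0560940514878198
scene BR [0.6517 0.0433 0.191 ]
case [array([0.5405, 0.1745, 0.058 ]), array([ 0.5398, -0.0415,  0.058 ]), array([ 0.7285, -0.0395,  0.058 ]), array([0.7276, 0.1767, 0.058 ])]
trayfront top [array([0.4447, 0.1735, 0.051 ]), array([ 0.4411, -0.0373,  0.051 ])]
```

View pics/o3.png

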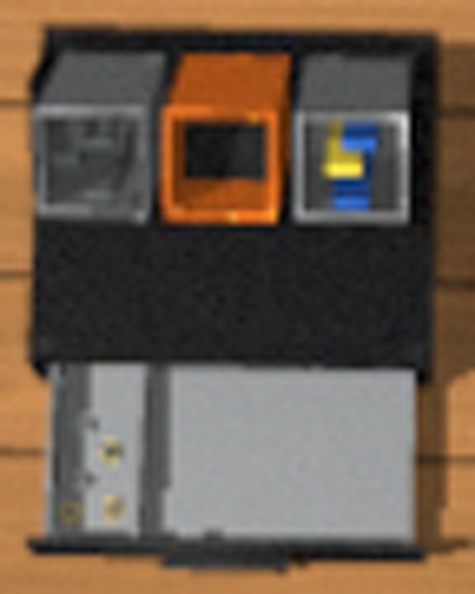

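View pics/o4.png

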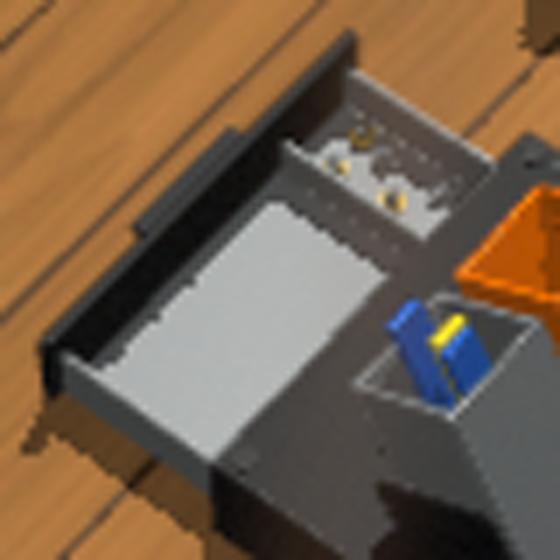

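Orange tub corners show clearly in both views (top crop: front rim edge from 466,338 to 641,338). The grey bay floor spans about (165–415, 365–540) in the zoomed top crop. Next: clamp, bay and tray numbers.

```bash
cat >> h.py <<'E'
def plan(target,Rt):
    o=sensors.get_obs(); q=R.from_quat(o["tool_rot"])
    print("shift",q.inv().apply(np.array(target)-o["eef_pos"]),"turn",(q.inv()*Rt).as_rotvec(),"ang deg",np.degrees((q.inv()*Rt).magnitude()),"grip",o["grip_width"],"t",o["clock"])
def down(h,lean=0):
    """tool z down (leaned by lean towards +x), jaw y axis heading h (rad) before leaning"""
    y=np.array([np.cos(h),np.sin(h),0]);z=np.array([0,0,-1.]);x=np.cross(y,z)
    return R.from_euler('y',-lean)*R.from_matrix(np.stack([x,y,z],1))
E
python3 - <<'E'
from h import *
s=cam("scene");t=cam("top")
print(R.from_quat(sensors.get_obs()["tool_rot"]).as_matrix())
print("clamp top",onz(t,358.8,250.6,.016),"scene",onz(s,187.0,285.2,.016))
print("tri",tri(ray(t,358.8,250.6),ray(s,187.,285.2)))
a,b=onz(t,358.8,250.6,.016),onz(t,355.2,255.8,.014);print("ear top",np.degrees(np.arctan2(*(b-a)[1::-1])))
a,b=onz(s,187,285.2,.016),onz(s,165+124/6-.4,265+72/6-.4,.014);print("ear scene",np.degrees(np.arctan2(*(b-a)[1::-1])),np.linalg.norm(b-a))
Q=lambda x,y:(212+(x+.5)/6.6-.5,170+(y+.5)/6.6-.5)
print("bay floor corners top",[onz(t,*Q(*p),.007) for p in((165,535),(415,540),(165,368),(415,372))])
print("panel top inner/outer",[onz(t,*Q(*p),.051) for p in((225,540),(225,549),(30,542),(425,557))],"lip",onz(t,*Q(225,570),.047))
Q=lambda x,y:(245+(x+.5)/7-.5,155+(y+.5)/7-.5)
print("scene panel top outer ends",[onz(s,*Q(*p),.051) for p in((348,30),(42,342))],"lip",[onz(s,*Q(*p),.047) for p in((230,130),(135,220))])
E
```

```text
[[ 0.9649  0.2626  0.    ]
 [ 0.2626 -0.9649 -0.    ]
 [ 0.      0.     -1.    ]]
clamp top [ 0.4619 -0.3391  0.016 ] scene [ 0.4708 -0.3365  0.016 ]
tri (array([ 0.4649, -0.3378,  0.0072]), np.float64(0.0071516135789222))
ear top 145.44523943570917
ear scene 145.65343298058667 0.02797941348163637
bay floor corners top [array([0.4542, 0.1041, 0.007 ]), array([ 0.4541, -0.0339,  0.007 ]), array([0.5476, 0.1074, 0.007 ]), array([ 0.548 , -0.0322,  0.007 ])]
panel top inner/outer [array([0.4474, 0.0682, 0.051 ]), array([0.4426, 0.068 , 0.051 ]), array([0.4443, 0.1728, 0.051 ]), array([ 0.4404, -0.0393,  0.051 ])] lip [0.4317 0.0679 0.047 ]
scene panel top outer ends [array([0.446, 0.176, 0.051]), array([ 0.4477, -0.0368,  0.051 ])] lip [array([0.4379, 0.1016, 0.047 ]), array([0.4362, 0.0381, 0.047 ])]
```

Run:
```python
from h import *
plan([.466,-.338,.10],down(np.radians(55.5)))
```

```text
shift [ 0.3609 -0.0515  0.1313] turn [ 0.      0.     -2.2737] ang deg 130.2736131429521 grip 0.08531321721135232 t 0.6
```

{"name": "apply_moves", "arguments": {
  "plan": [0.361,-0.0515,0.03,0,0,-2.274,0.361,-0.0515,0.03,0,0,-2.274,0.361,-0.0515,0.03,0,0,-2.274,0.361,-0.0515,0.03,0,0,-2.274,0.361,-0.0515,0.03,0,0,-2.274,0.361,-0.0515,0.06,0,0,-2.274,0.361,-0.0515,0.06,0,0,-2.274,0.361,-0.0515,0.08,0,0,-2.274,0.361,-0.0515,0.08,0,0,-2.274,0.361,-0.0515,0.08,0,0,-2.274,0.361,-0.0515,0.08,0,0,-2.274,0.361,-0.0515,0.08,0,0,-2.274],
  "grip": 0.0854
}}

```text
clock: 1.6
eef_pos: [0.4668, -0.3368, 0.1501]
tool_rot: [0.632, 0.775, -0.0, -0.001]
ft_force: [-0.4, 0.1, -0.3]
grip_width: 0.0855
```

Run:
```python
from h import *
o=sensors.get_obs();print(o["joint_pos"],o["eef_pos"],o["ft_force"])
plan([.466,-.338,.10],down(np.radians(55.5)))
```

```text
[-0.6249  0.4357  0.0689  1.206  -0.0001  0.7424] [ 0.4668 -0.3368  0.1501] [-0.418   0.145  -0.2923]
shift [-0.0011 -0.001   0.0501] turn [-0.0008 -0.0019 -0.7652] ang deg 43.84054526114473 grip 0.085507396570058 t 1.6
```

{"name": "apply_moves", "arguments": {
  "plan": [0,0,0.05,0,0,-0.765,0,0,0.05,0,0,-0.765,0,0,0.05,0,0,-0.765,0,0,0.05,0,0,-0.765,0,0,0.05,0,0,-0.765,0,0,0.05,0,0,-0.765,0,0,0.05,0,0,-0.765,0,0,0.05,0,0,-0.765]
}}

```text
clock: 2.27
eef_pos: [0.4662, -0.338, 0.1013]
tool_rot: [0.302, 0.953, -0.0, 0.0]
ft_force: [0.2, -0.0, -0.2]
grip_width: 0.0848
```

Run:
```python
from h import *
o=sensors.get_obs();print(o["joint_pos"],o["eef_pos"],o["ft_force"])
plan([.466,-.338,.002],down(np.radians(55.5)))
s=cam("scene");t=cam("top")
def z(c,u,v,w,h,k): return cv2.resize(c["pixels"][v:v+h,u:u+w,::-1],None,fx=k,fy=k,interpolation=cv2.INTER_CUBIC)
cv2.imwrite("pics/g1.png",np.hstack([z(s,150,240,70,80,5),z(t,325,215,70,80,5)]))
```

```text
[-0.6273  0.4733 -0.0064  1.091  -0.     -0.0141] [ 0.4662 -0.338   0.1013] [ 0.1703 -0.0353 -0.2349]
shift [ 0.0001 -0.0001  0.0993] turn [-0.      0.0001 -0.011 ] ang deg 0.6286397705217762 grip 0.08477035051804234 t 2.2667
```

View pics/g1.png

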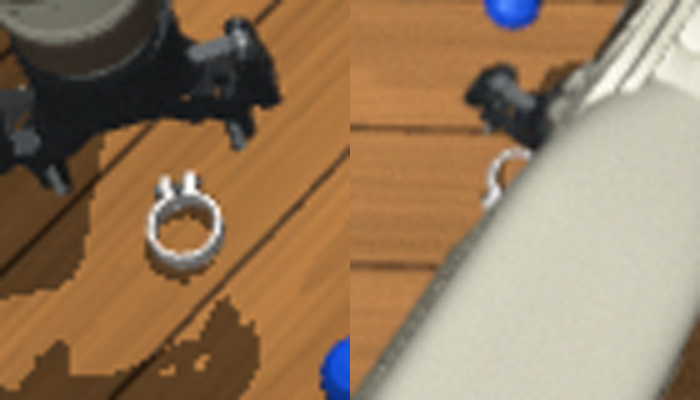

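The scene view shows the tips at about (60,188) and (238,145) in the crop, straddling the clamp at (185,228). I'll check the tip midpoint against the measured TCP.

Run:
```python
from h import *
s=cam("scene")
for z in(.108,.114,.12):
  a,b=[onz(s,150+(x+.5)/5-.5,240+(y+.5)/5-.5,z) for x,y in((60,190),(240,146))]; print((a+b)/2,np.linalg.norm(a-b),np.degrees(np.arctan2(*(b-a)[1::-1])))
```

```text
[ 0.4704 -0.3413  0.108 ] 0.09519182993690353 54.335447521548325
[ 0.4731 -0.3424  0.114 ] 0.09471133038373339 54.33544752154828
[ 0.4758 -0.3435  0.12  ] 0.09423083083056334 54.335447521548275
```

{"name": "apply_moves", "arguments": {
  "plan": [0,0,0.03,0,0,-0.01,0,0,0.06,0,0,-0.01,0,0,0.08,0,0,-0.01,0,0,0.09,0,0,-0.01,0,0,0.095,0,0,-0.01,0,0,0.099,0,0,-0.01,0,0,0.099,0,0,-0.01,0,0,0.099,0,0,-0.01]
}}

```text
clock: 3.08
eef_pos: [0.467, -0.3385, 0.0034]
tool_rot: [0.296, 0.955, -0.0, 0.001]
ft_force: [-0.2, 0.0, 1.0]
grip_width: 0.0849
```

{"name": "apply_moves", "arguments": {
  "plan": [0,0,0,0,0,0,0,0,0,0,0,0,0,0,0,0,0,0,0,0,0,0,0,0,0,0,0,0,0,0,0,0,0,0,0,0,0,0,0,0,0,0,0,0,0,0,0,0],
  "grip": 0.03
}}

```text
clock: 3.75
eef_pos: [0.4666, -0.3383, 0.0036]
tool_rot: [0.296, 0.955, -0.0, 0.001]
ft_force: [-1.1, 1.1, 5.3]
grip_width: 0.0396
```

{"name": "apply_moves", "arguments": {
  "plan": [0,0,0,0,0,0,0,0,0,0,0,0,0,0,-0.02,0,0,0,0,0,-0.05,0,0,0,0,0,-0.08,0,0,0,0,0,-0.11,0,0,0,0,0,-0.14,0,0,0,0,0,-0.14,0,0,0]
}}

```text
clock: 4.42
eef_pos: [0.4695, -0.3403, 0.1496]
tool_rot: [0.296, 0.955, -0.002, 0.006]
ft_force: [0.6, -0.4, -0.1]
grip_width: 0.0394
```

Run:
```python
from h import *
plan([.493,.037,.12],down(np.radians(90)))
s=cam("scene");t=cam("top")
def z(c,u,v,w,h,k): return cv2.resize(c["pixels"][v:v+h,u:u+w,::-1],None,fx=k,fy=k,interpolation=cv2.INTER_CUBIC)
cv2.imwrite("pics/g2.png",np.hstack([z(s,130,210,80,80,5),z(t,325,215,70,80,5)]))
```

```text
shift [0.1943 0.3246 0.027 ] turn [-0.0041  0.0119 -0.6008] ang deg 34.432558360015534 grip 0.03935551802513637 t 4.4167
```

View pics/g2.png

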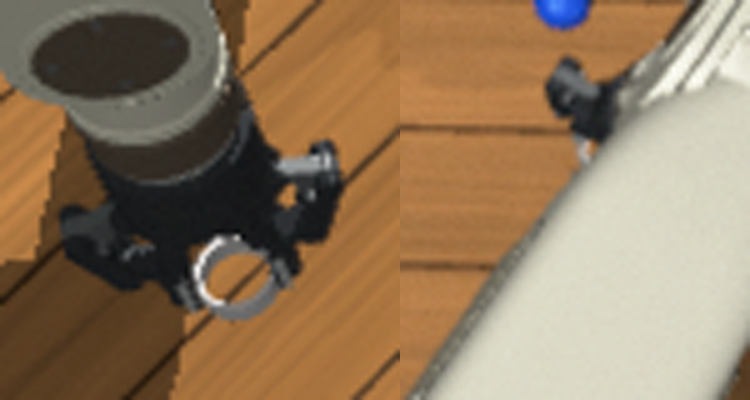

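{"name": "apply_moves", "arguments": {
  "plan": [0.05,0.08,0,0,0,-0.1,0.1,0.16,0,0,0,-0.2,0.15,0.25,0,0,0,-0.35,0.196,0.328,0,-0.004,0.012,-0.6,0.196,0.328,0,-0.004,0.012,-0.6,0.196,0.328,0.02,-0.004,0.012,-0.6,0.196,0.328,0.027,-0.004,0.012,-0.6,0.196,0.328,0.027,-0.004,0.012,-0.6,0.196,0.328,0.027,-0.004,0.012,-0.6,0.196,0.328,0.027,-0.004,0.012,-0.6,0.196,0.328,0.027,-0.004,0.012,-0.6,0.196,0.328,0.027,-0.004,0.012,-0.6]
}}

```text
clock: 5.52
eef_pos: [0.4887, 0.0435, 0.114]
tool_rot: [-0.0, 1.0, 0.003, -0.007]
ft_force: [0.4, -0.1, -1.1]
grip_width: 0.0395
```

Run:
```python
from h import *
plan([.497,.037,.012],down(np.radians(90)))
s=cam("scene")
crop(s,230,140,130,110,5,"g3")
```

```text
shift [-0.0096 -0.0071  0.1018] turn [ 0.0062 -0.0131  0.0009] ang deg 0.8341170483826718 grip 0.03946061408217278 t 5.5167
```

View pics/g3.png

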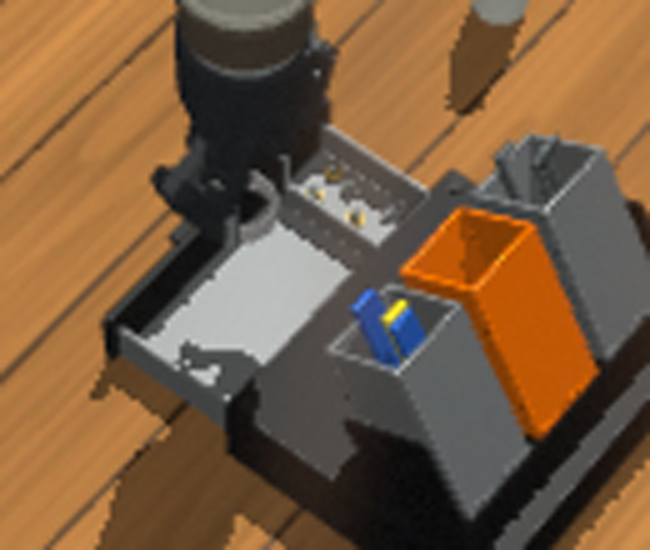

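{"name": "apply_moves", "arguments": {
  "plan": [-0.005,-0.004,0.02,0.006,-0.013,0,-0.0096,-0.007,0.04,0.006,-0.013,0,-0.0096,-0.007,0.06,0.006,-0.013,0,-0.0096,-0.007,0.075,0.006,-0.013,0,-0.0096,-0.007,0.08,0.006,-0.013,0,-0.0096,-0.007,0.08,0.006,-0.013,0]
}}

```text
clock: 6.07
eef_pos: [0.4973, 0.0352, 0.0338]
tool_rot: [0.002, 1.0, 0.0, -0.0]
ft_force: [0.5, -1.3, -0.6]
grip_width: 0.0394
```

Run:
```python
from h import *
plan([.497,.037,.011],down(np.radians(90)));print(sensors.get_obs()["ft_force"])
s=cam("scene")
crop(s,230,140,130,110,5,"g4")
```

```text
shift [0.0003 0.0018 0.0228] turn [ 0.0008 -0.0006 -0.0037] ang deg 0.2214937856661663 grip 0.039428880421514906 t 6.0667
[ 0.5494 -1.3338 -0.637 ]
```

View pics/g4.png

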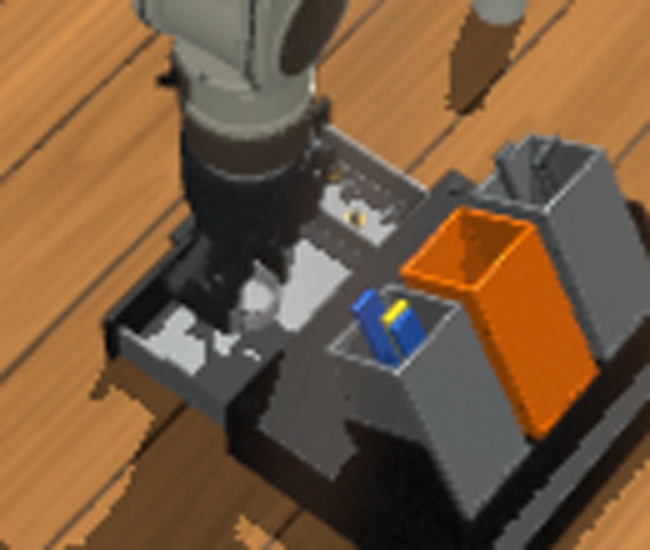

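The clamp ring (about 260,290 in the crop) sits over the bay, clear of the case and walls. Lowering gently.

{"name": "apply_moves", "arguments": {
  "plan": [0,0.001,0.006,0,0,0,0,0.001,0.012,0,0,0,0,0.001,0.017,0,0,0,0,0.001,0.02,0,0,0,0,0.001,0.022,0,0,0,0,0.001,0.023,0,0,0,0,0.001,0.023,0,0,0]
}}

```text
clock: 6.7
eef_pos: [0.4986, 0.0381, 0.012]
tool_rot: [0.0, 1.0, 0.001, 0.001]
ft_force: [0.8, -0.4, -0.4]
grip_width: 0.0395
```

{"name": "apply_moves", "arguments": {
  "plan": [0,0,0.001,0,0,0,0,0,0.001,0,0,0,0,0,0.002,0,0,0,0,0,0.002,0,0,0]
}}

```text
clock: 7.03
eef_pos: [0.4992, 0.0381, 0.0106]
tool_rot: [0.0, 1.0, 0.001, 0.002]
ft_force: [0.3, 0.3, 1.8]
grip_width: 0.0392
```

Contact felt at the expected height, so I release to a moderate opening and lift.

{"name": "apply_moves", "arguments": {
  "plan": [0,0,0,0,0,0,0,0,0,0,0,0,0,0,0,0,0,0,0,0,0,0,0,0,0,0,0,0,0,0,0,0,-0.02,0,0,0,0,0,-0.05,0,0,0,0,0,-0.08,0,0,0,0,0,-0.1,0,0,0,0,0,-0.1,0,0,0],
  "grip": 0.06
}}

```text
clock: 7.87
eef_pos: [0.5019, 0.0382, 0.1149]
tool_rot: [0.0, 1.0, 0.001, 0.006]
ft_force: [0.2, -0.5, -0.1]
grip_width: 0.0601
```

Run:
```python
from h import *
plan([.39,.0685,.10],down(np.radians(90)));print(sensors.get_obs()["ft_force"])
s=cam("scene")
crop(s,230,140,130,110,5,"g5")
```

```text
shift [0.1121 0.0302 0.0136] turn [ 0.0019  0.012  -0.0009] ang deg 0.6968536202915089 grip 0.060126207494971204 t 7.8667
[ 0.2049 -0.5441 -0.0969]
```

View pics/g5.png

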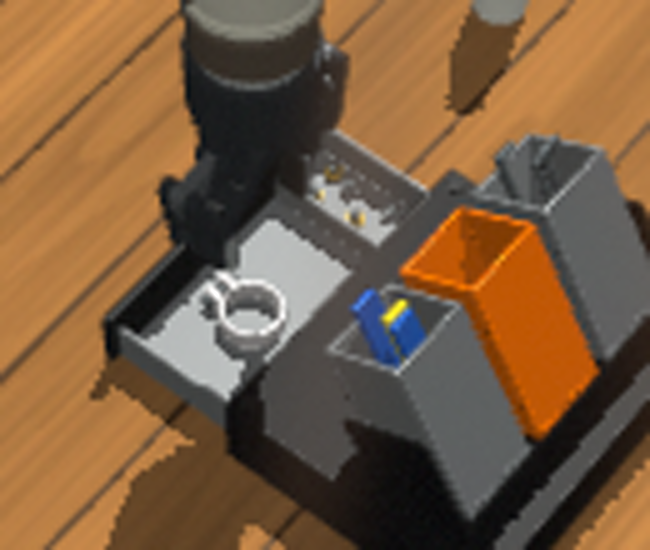

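Clamp lies flat in the bay (250,310 in crop). I go in front of the tray with the fingers shut.

{"name": "apply_moves", "arguments": {
  "plan": [0.04,0.01,0,0,0,0,0.08,0.02,0,0,0,0,0.115,0.03,0,0.002,0.012,0,0.115,0.03,0,0.002,0.012,0,0.115,0.03,0.03,0.002,0.012,0,0.115,0.03,0.055,0.002,0.012,0,0.115,0.03,0.07,0.002,0.012,0,0.115,0.03,0.081,0.002,0.012,0,0.115,0.03,0.081,0.002,0.012,0,0.115,0.03,0.081,0.002,0.012,0],
  "grip": 0.0
}}

```text
clock: 8.75
eef_pos: [0.3824, 0.0678, 0.0278]
tool_rot: [0.0, 1.0, -0.001, -0.006]
ft_force: [-0.1, -0.1, 0.2]
grip_width: 0.0
```

Run:
```python
from h import *
plan([.39,.0685,.032],down(np.radians(90)));print(sensors.get_obs()["ft_force"])
```

```text
shift [-0.0075  0.0007 -0.0043] turn [-0.0014 -0.0125 -0.0008] ang deg 0.719536097122726 grip 2.7856182089350514e-05 t 8.75
[-0.1019 -0.0971  0.2492]
```

{"name": "apply_moves", "arguments": {
  "plan": [-0.02,0,-0.003,0,-0.012,0,-0.034,0,-0.003,0,-0.012,0,-0.042,0,-0.003,0,-0.012,0,-0.05,0,-0.003,0,-0.012,0,-0.058,0,-0.003,0,-0.012,0,-0.066,0,-0.003,0,-0.012,0,-0.074,0,-0.003,0,-0.012,0,-0.082,0,-0.003,0,-0.012,0,-0.09,0,-0.003,0,-0.012,0,-0.098,0,-0.003,0,-0.012,0,-0.106,0,-0.003,0,-0.012,0,-0.11,0,-0.003,0,-0.012,0]
}}

```text
clock: 9.75
eef_pos: [0.4952, 0.068, 0.0308]
tool_rot: [0.0, 1.0, -0.0, 0.002]
ft_force: [-1.1, 0.0, 1.4]
grip_width: 0.0
```

Run:
```python
from h import *
plan([.52,.0685,.03],down(np.radians(90)))
s=cam("scene")
crop(s,230,140,130,110,5,"g6")
```

```text
shift [-0.0248  0.0005  0.0009] turn [-0.0008  0.0038 -0.0009] ang deg 0.22819018750830974 grip 3.426665934678113e-05 t 9.75
```

View pics/g6.png

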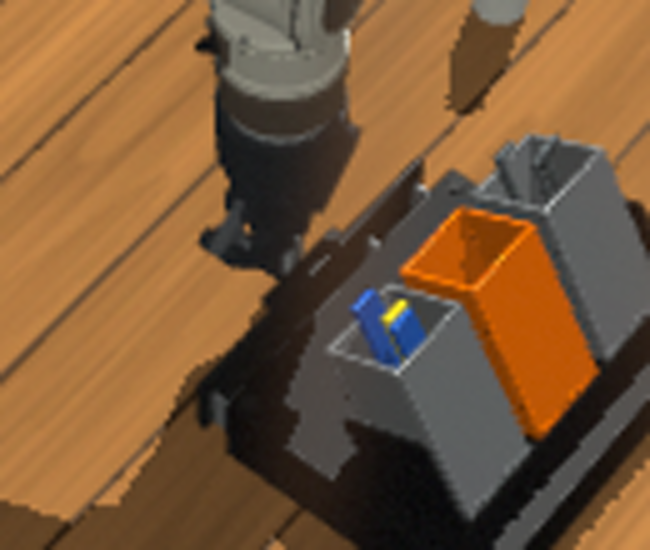

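The tray is nearly closed, with a small gap left at (210,400)–(420,190). I push on slowly until the stop is felt.

{"name": "apply_moves", "arguments": {
  "plan": [-0.003,0,0,0,0,0,-0.006,0,0,0,0,0,-0.009,0,0,0,0,0,-0.011,0,0,0,0,0,-0.013,0,0,0,0,0,-0.014,0,0,0,0,0]
}}

```text
clock: 10.3
eef_pos: [0.5078, 0.068, 0.0308]
tool_rot: [0.0, 1.0, -0.0, 0.001]
ft_force: [-2.2, -0.2, -1.2]
grip_width: 0.0002
```

{"name": "apply_moves", "arguments": {
  "plan": [-0.002,0,0,0,0,0,-0.004,0,0,0,0,0,-0.006,0,0,0,0,0,-0.008,0,0,0,0,0,-0.009,0,0,0,0,0,-0.01,0,0,0,0,0]
}}

```text
clock: 10.8
eef_pos: [0.5144, 0.068, 0.0306]
tool_rot: [0.0, 1.0, -0.0, -0.002]
ft_force: [-11.8, 0.3, 8.0]
grip_width: -0.0003
```

{"name": "apply_moves", "arguments": {
  "plan": [-0.001,0,0,0,0,0,0.01,0,0,0,0,0,0.04,0,0,0,0,0,0.08,0,0,0,0,0,0.1,0,-0.02,0,0,0,0.1,0,-0.05,0,0,0,0.1,0,-0.09,0,0,0,0.1,0,-0.13,0,0,0,0.1,0,-0.17,0,0,0,0.1,0,-0.2,0,0,0,0.1,0,-0.2,0,0,0],
  "grip": 0.0854
}}

```text
clock: 11.72
eef_pos: [0.4221, 0.069, 0.2382]
tool_rot: [0.0, 1.0, 0.001, 0.009]
ft_force: [0.4, -0.1, -0.2]
grip_width: 0.0856
```

Run:
```python
from h import *
plan([.464,.342,.21],down(np.radians(90)))
s=cam("scene");t=cam("top")
cv2.imwrite("pics/g7.png",np.hstack([cv2.resize(s["pixels"][90:270,240:380,::-1],None,fx=3,fy=3),cv2.resize(t["pixels"][165:265,205:295,::-1],(378,540))])[:, :800])
# tray front line in top view
```

```text
shift [-0.0411  0.273   0.0295] turn [ 0.0016  0.0187 -0.0008] ang deg 1.0768153959929336 grip 0.08557113711230119 t 11.7167
```

View pics/g7.png

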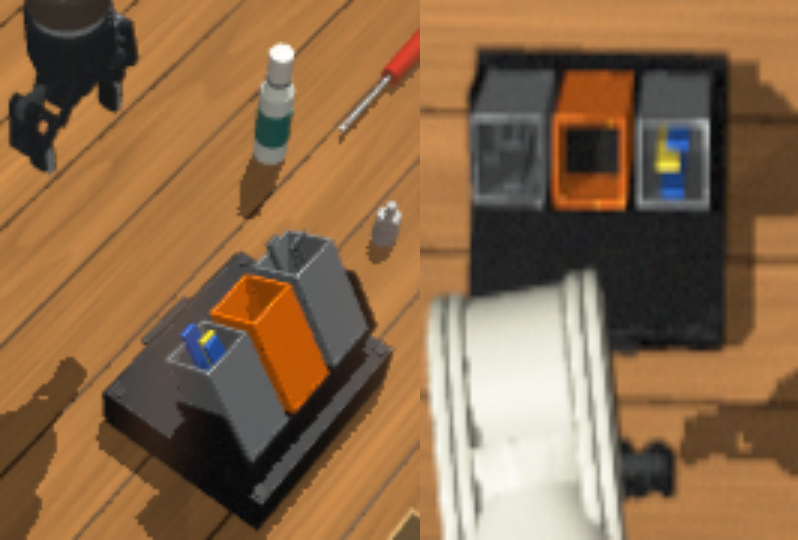

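Tray fully shut (flush at the left edge of the case in the crop). Now above the bottle, staying over the cap height.

{"name": "apply_moves", "arguments": {
  "plan": [-0.01,0.035,0,0,0,0,-0.02,0.07,0,0,0,0,-0.03,0.11,0,0,0,0,-0.035,0.15,0,0,0,0,-0.038,0.19,0,0,0,0,-0.041,0.23,0,0,0,0,-0.041,0.26,0,0,0,0,-0.041,0.273,0,0.002,0.014,0,-0.041,0.273,0,0.002,0.014,0,-0.041,0.273,0.02,0.002,0.014,0,-0.041,0.273,0.02,0.002,0.014,0]
}}

```text
clock: 12.73
eef_pos: [0.4567, 0.3395, 0.2059]
tool_rot: [0.0, 1.0, -0.004, -0.009]
ft_force: [-0.8, -0.6, -1.3]
grip_width: 0.0854
```

Run:
```python
from h import *
plan([.464,.342,.123],down(np.radians(90)));print(sensors.get_obs()["joint_pos"])
s=cam("scene");t=cam("top")
cv2.imwrite("pics/g8.png",np.hstack([cv2.resize(s["pixels"][70:150,295:365,::-1],None,fx=5,fy=5),cv2.resize(t["pixels"][200:280,130:200,::-1],None,fx=5,fy=5)]))
```

```text
shift [-0.0087  0.0031  0.0827] turn [-0.0078 -0.0171 -0.0008] ang deg 1.0771725519051418 grip 0.08536495316412294 t 12.7333
[0.6372 0.4043 0.1687 1.3537 0.0039 0.6379]
```

View pics/g8.png

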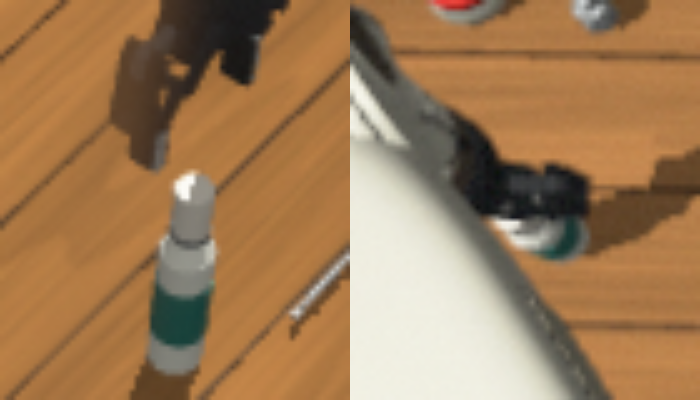

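Tips at about (150,160) and (242,75) in the scene crop straddle the cap at (193,183), in line with its axis. Descend.

{"name": "apply_moves", "arguments": {
  "plan": [-0.004,0.001,0,0,-0.01,0,-0.005,0.002,0.01,-0.004,-0.012,0,-0.005,0.002,0.03,-0.004,-0.012,0,-0.005,0.002,0.05,-0.004,-0.012,0,-0.005,0.002,0.065,-0.004,-0.012,0,-0.005,0.002,0.075,-0.004,-0.012,0,-0.005,0.002,0.081,-0.004,-0.012,0,-0.005,0.002,0.081,-0.004,-0.012,0,-0.005,0.002,0.081,-0.004,-0.012,0]
}}

```text
clock: 13.58
eef_pos: [0.463, 0.3431, 0.1303]
tool_rot: [0.001, 1.0, 0.001, 0.001]
ft_force: [0.7, 1.0, 0.2]
grip_width: 0.0857
```

Run:
```python
from h import *
plan([.464,.342,.123],down(np.radians(90)));print(sensors.get_obs()["eef_pos"])
s=cam("scene");t=cam("top")
cv2.imwrite("pics/g9.png",np.hstack([cv2.resize(s["pixels"][70:150,295:365,::-1],None,fx=5,fy=5),cv2.resize(t["pixels"][200:280,130:200,::-1],None,fx=5,fy=5)]))
```

```text
shift [-0.001  -0.0011  0.0073] turn [ 0.0019  0.0018 -0.0011] ang deg 0.16332855442326027 grip 0.08567570219674533 t 13.5833
[0.463  0.3431 0.1303]
```

View pics/g9.png

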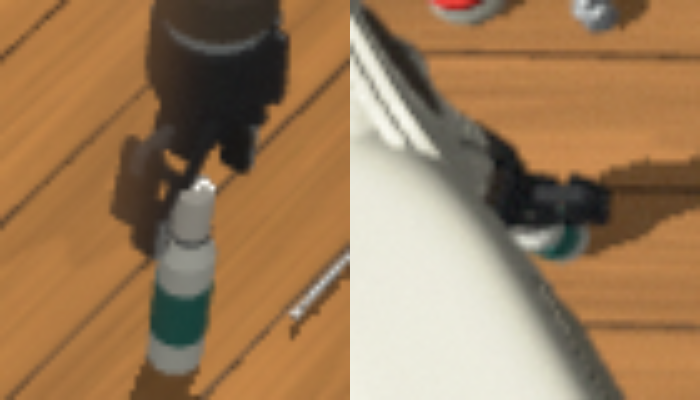

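The cap is between the fingers (scene crop, 200,200). A few mm lower, then close.

{"name": "apply_moves", "arguments": {
  "plan": [-0.001,-0.001,0.004,0.002,0.002,0,-0.001,-0.001,0.006,0.002,0.002,0,-0.001,-0.001,0.006,0.002,0.002,0]
}}

```text
clock: 13.93
eef_pos: [0.4635, 0.3418, 0.1232]
tool_rot: [0.0, 1.0, -0.0, -0.001]
ft_force: [0.4, 1.3, -0.2]
grip_width: 0.0852
```

{"name": "apply_moves", "arguments": {
  "plan": [0,0,0,0,0,0,0,0,0,0,0,0,0,0,0,0,0,0,0,0,0,0,0,0,0,0,0,0,0,0,0,0,0,0,0,0,0,0,0,0,0,0,0,0,0,0,0,0,0,0,0,0,0,0,0,0,0,0,0,0,0,0,0,0,0,0,0,0,0,0,0,0],
  "grip": 0.01
}}

```text
clock: 14.93
eef_pos: [0.4637, 0.3422, 0.1237]
tool_rot: [0.0, 1.0, -0.0, -0.0]
ft_force: [0.1, 1.2, 2.2]
grip_width: 0.0248
```

{"name": "apply_moves", "arguments": {
  "plan": [0,0,-0.01,0,0,0,0,0,-0.03,0,0,0,0,0,-0.055,0,0,0,0,0,-0.08,0,0,0,0,0,-0.105,0,0,0,0,0,-0.13,0,0,0,0,0,-0.155,0,0,0,0,0,-0.18,0,0,0,0,0,-0.205,0,0,0,0,0,-0.225,0,0,0,0,0,-0.236,0,0,0,0,0,-0.236,0,0,0]
}}

```text
clock: 15.93
eef_pos: [0.4643, 0.3424, 0.3629]
tool_rot: [0.0, 1.0, 0.001, 0.002]
ft_force: [0.8, -0.6, -0.6]
grip_width: 0.0245
```

Run:
```python
from h import *
plan([.50,.0695,.36],down(np.radians(90),np.radians(30)))
```

```text
shift [-0.0359 -0.2729  0.0025] turn [ 0.0018 -0.5205 -0.0014] ang deg 29.819956026340602 grip 0.024467263072824555 t 15.9333
```

{"name": "apply_moves", "arguments": {
  "plan": [-0.003,-0.015,0,0,0,0,-0.006,-0.04,0,0,-0.05,0,-0.01,-0.07,0,0,-0.1,0,-0.014,-0.1,0,0,-0.16,0,-0.018,-0.13,0,0,-0.22,0,-0.022,-0.16,0,0,-0.28,0,-0.026,-0.19,0,0,-0.34,0,-0.03,-0.22,0,0,-0.4,0,-0.034,-0.245,0,0,-0.45,0,-0.036,-0.262,0,0,-0.49,0,-0.036,-0.27,0.001,0.001,-0.515,0,-0.036,-0.273,0.002,0.002,-0.52,0]
}}

```text
clock: 16.93
eef_pos: [0.4971, 0.0665, 0.3551]
tool_rot: [0.002, 0.967, -0.003, 0.255]
ft_force: [-0.3, 0.8, -1.2]
grip_width: 0.0249
```

{"name": "apply_moves", "arguments": {
  "plan": [0,0,0,0,0,0,0,0,0,0,0,0,0,0,0,0,0,0]
}}

```text
clock: 17.18
eef_pos: [0.4996, 0.0695, 0.3573]
tool_rot: [0.0, 0.967, -0.001, 0.256]
ft_force: [0.5, -0.0, -0.7]
grip_width: 0.0249
```

Run:
```python
from h import *
M=np.array([.626,.0695,.1768]);a=np.array([-.5,0,.8660])
o=sensors.get_obs();q=R.from_quat(o["tool_rot"]);print(o["ft_force"],o["eef_pos"],q.as_matrix()[:,2])
print("foot pred",o["eef_pos"]+q.apply([0,0,.1237]))
plan(M+a*(.1237+.03),down(np.radians(90),np.radians(30)))
s=cam("scene");t=cam("top")
cv2.imwrite("pics/g10.png",np.hstack([cv2.resize(s["pixels"][120:230,270:360,::-1],None,fx=5,fy=5),cv2.resize(t["pixels"][165:275,220:285,::-1],None,fx=5,fy=5)])[:,:800])
```

```text
[ 0.5393 -0.0023 -0.6763] [0.4996 0.0695 0.3573] [ 0.4948 -0.0027 -0.869 ]
foot pred [0.5609 0.0692 0.2498]
shift [-0.0196  0.0002  0.0656] turn [-0.0027 -0.006   0.0007] ang deg 0.3793313794391394 grip 0.0248647792917319 t 17.1833
```

View pics/g10.png

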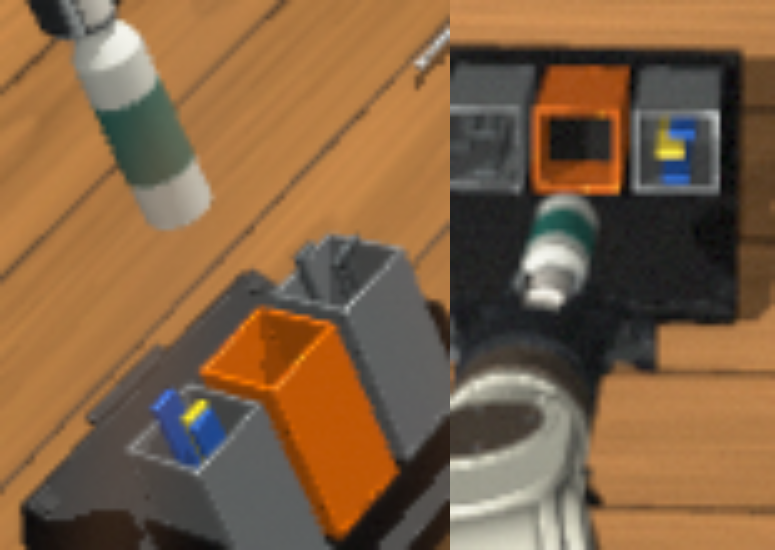

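Run:
```python
from h import *
s=cam("scene");t=cam("top")
# check proj
o,d=ray(s,300,200);print(proj(s,o+d))
q=R.from_quat(sensors.get_obs()["tool_rot"]);tcp=sensors.get_obs()["eef_pos"];F=tcp+q.apply([0,0,.1237])
M=np.array([.626,.0695,.1768]);
ex=np.array([.866,0,.5]);ey=np.array([0,1,0])
th=np.linspace(0,2*np.pi,60)
for n,c,off in(("s",s,(270,120)),("t",t,(220,165))):
    im=cv2.resize(c["pixels"][off[1]:off[1]+110,off[0]:off[0]+(90 if n=="s" else 65),::-1],None,fx=5,fy=5)
    def dr(P,col):
        P=[((proj(c,p)-off+.5)*5-.5).astype(int) for p in P]; cv2.polylines(im,[np.array(P)],True,col,1)
    qx,qy=q.apply([1,0,0]),q.apply([0,1,0])
    dr([F+.019*(np.cos(k)*qx+np.sin(k)*qy) for k in th],(0,255,0))
    dr([M+.0285*(i*ex+j*ey) for i,j in((1,1),(1,-1),(-1,-1),(-1,1))],(255,0,255))
    globals()["I"+n]=im
cv2.imwrite("pics/g11.png",np.hstack([Is,It])[:,:800])
```

```text
[300. 200.]
```

View pics/g11.png

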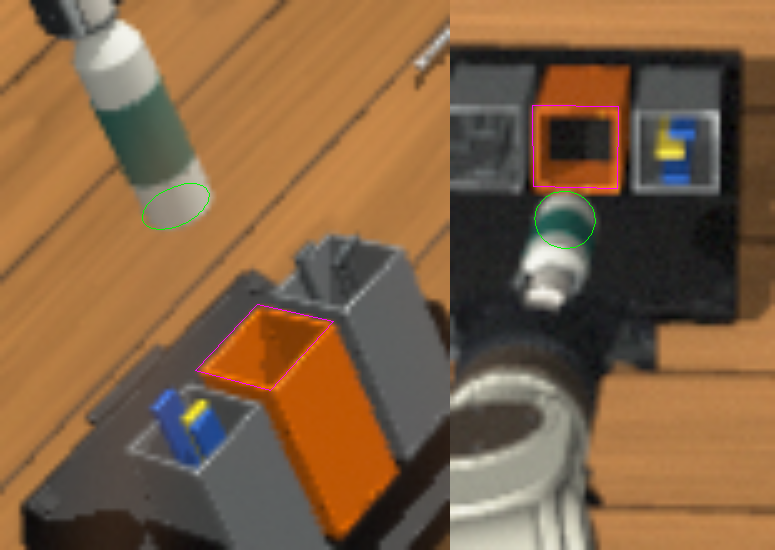

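Predicted foot (green) and mouth (magenta) outlines are off from the picture by the same small 2–4 crop px, so relative alignment is good to ~1–2 mm. I move on axis, 30 mm above the mouth.

{"name": "apply_moves", "arguments": {
  "plan": [-0.005,0,0.01,0,-0.002,0,-0.01,0,0.022,0,-0.004,0,-0.015,0,0.034,-0.001,-0.006,0,-0.0195,0,0.046,-0.002,-0.006,0,-0.0195,0,0.058,-0.002,-0.006,0,-0.0195,0,0.065,-0.002,-0.006,0,-0.0195,0,0.066,-0.002,-0.006,0,-0.0195,0,0.066,-0.002,-0.006,0,-0.0195,0,0.066,-0.002,-0.006,0]
}}

```text
clock: 18.13
eef_pos: [0.5494, 0.069, 0.3103]
tool_rot: [0.0, 0.966, -0.0, 0.26]
ft_force: [-0.0, -0.2, -1.2]
grip_width: 0.0244
```

```bash
cat > ov.py <<'E'
from h import *
import sys
s=cam("scene");t=cam("top")
ob=sensors.get_obs();q=R.from_quat(ob["tool_rot"]);tcp=ob["eef_pos"];F=tcp+q.apply([0,0,.1237])
M=np.array([.626,.0695,.1768]);a=np.array([-.5,0,.866])
ex=np.array([.866,0,.5]);ey=np.array([0,1,0])
print("foot in mouth",(F-M)@ex,(F-M)@ey,(F-M)@a,"f",ob["ft_force"],"f along axis",ob["ft_force"]@a)
plan(M+a*(.1237+float(sys.argv[2])),down(np.radians(90),np.radians(30)))
th=np.linspace(0,2*np.pi,60)
for n,c,off in(("s",s,(270,120)),("t",t,(220,165))):
    im=cv2.resize(c["pixels"][off[1]:off[1]+110,off[0]:off[0]+(90 if n=="s" else 65),::-1],None,fx=5,fy=5)
    def dr(P,col):
        P=[((proj(c,p)-off+.5)*5-.5).astype(int) for p in P]; cv2.polylines(im,[np.array(P)],True,col,1)
    qx,qy=q.apply([1,0,0]),q.apply([0,1,0])
    dr([F+.019*(np.cos(k)*qx+np.sin(k)*qy) for k in th],(0,255,0))
    dr([M+.0285*(i*ex+j*ey) for i,j in((1,1),(1,-1),(-1,-1),(-1,1))],(255,0,255))
    globals()["I"+n]=im
cv2.imwrite(f"pics/{sys.argv[1]}.png",np.hstack([Is,It])[:,:800])
E
python3 ov.py g12 -.03
```

```text
foot in mouth 0.0011055115093502807 -0.0005534599704311999 0.030748844648410722 f [ 0.1769 -1.1417 -1.3437] f along axis -1.2520328608672564
shift [0.0009 0.0005 0.0607] turn [-0.0007  0.0027  0.0002] ang deg 0.1600145808683988 grip 0.024552720711373054 t 18.2333
```

View pics/g12.png

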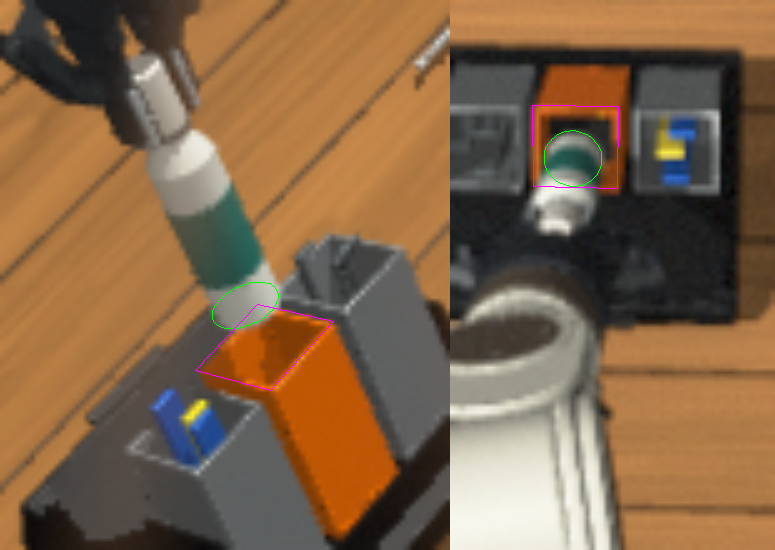

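Bottle foot hovers on the tub's axis over the mouth in both views. Insert to about 40 mm deep (pads can start at 51 mm).

{"name": "apply_moves", "arguments": {
  "plan": [0.001,0.0005,0.006,0,0.002,0,0.001,0.0005,0.014,0,0.002,0,0.001,0.0005,0.022,0,0.002,0,0.001,0.0005,0.03,0,0.002,0,0.001,0.0005,0.038,0,0.002,0,0.001,0.0005,0.044,0,0.002,0,0.001,0.0005,0.05,0,0.002,0,0.001,0.0005,0.056,0,0.002,0,0.001,0.0005,0.061,0,0.002,0,0.001,0.0005,0.066,0,0.002,0,0.001,0.0005,0.07,0,0.002,0,0.001,0.0005,0.07,0,0.002,0]
}}

```text
clock: 19.23
eef_pos: [0.5833, 0.0693, 0.2479]
tool_rot: [0.0, 0.966, -0.001, 0.258]
ft_force: [-0.1, -0.9, -1.8]
grip_width: 0.0248
```

```bash
python3 ov.py g13 -.05
```

```text
foot in mouth -0.0009221862178877896 -0.0002928502338438166 -0.040037160990928106 f [-0.3591  0.0441 -0.1753] f along axis 0.027760433880620886
shift [-0.0008  0.0002  0.01  ] turn [-0.001  -0.0009  0.0002] ang deg 0.0802223987218883 grip 0.024689250283444895 t 19.3333
```

View pics/g13.png

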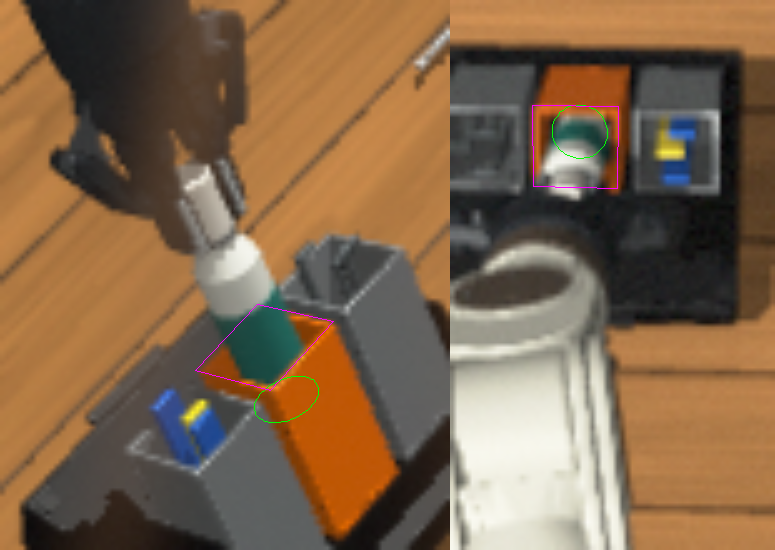

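The bottle goes cleanly into the mouth, with no force. Now small steps along the axis.

{"name": "apply_moves", "arguments": {
  "plan": [0,0,0.002,0,0,0,0,0,0.004,0,0,0,0,0,0.006,0,0,0,0,0,0.008,0,0,0,0,0,0.009,0,0,0,0,0,0.009,0,0,0]
}}

```text
clock: 19.83
eef_pos: [0.5879, 0.0693, 0.2407]
tool_rot: [0.0, 0.966, -0.001, 0.258]
ft_force: [-0.4, -0.2, -1.2]
grip_width: 0.0246
```

{"name": "apply_moves", "arguments": {
  "plan": [0,0,0.0015,0,0,0,0,0,0.003,0,0,0,0,0,0.004,0,0,0,0,0,0.004,0,0,0]
}}

```text
clock: 20.17
eef_pos: [0.59, 0.0694, 0.2375]
tool_rot: [0.0, 0.966, -0.0, 0.258]
ft_force: [-0.8, -0.3, -0.9]
grip_width: 0.0249
```

{"name": "apply_moves", "arguments": {
  "plan": [0,0,0.0015,0,0,0,0,0,0.003,0,0,0,0,0,0.004,0,0,0,0,0,0.004,0,0,0]
}}

```text
clock: 20.5
eef_pos: [0.592, 0.0694, 0.2347]
tool_rot: [0.0, 0.966, -0.0, 0.259]
ft_force: [-4.9, -0.2, 4.3]
grip_width: 0.0247
```

```bash
cat > st.py <<'E'
from h import *
ob=sensors.get_obs();q=R.from_quat(ob["tool_rot"]);F=ob["eef_pos"]+q.apply([0,0,.1237])
M=np.array([.626,.0695,.1768]);a=np.array([-.5,0,.866]);ex=np.array([.866,0,.5])
print("foot in mouth",(F-M)@ex,(F-M)[1],(F-M)@a,"f x,y,axis",ob["ft_force"]@ex,ob["ft_force"][1],ob["ft_force"]@a)
E
python3 st.py
```

```text
foot in mouth -0.00046139930192876447 -0.0002363582797600544 -0.05653224762748165 f x,y,axis -2.123765055594649 -0.17124999716156394 6.201147083563372
```

{"name": "apply_moves", "arguments": {
  "plan": [0,0,0,0,0,0,0,0,0,0,0,0,0,0,0,0,0,0]
}}

```text
clock: 20.75
eef_pos: [0.592, 0.0694, 0.2346]
tool_rot: [0.0, 0.966, -0.0, 0.259]
ft_force: [-4.6, 0.6, 4.7]
grip_width: 0.025
```

```bash
python3 st.py
```

```text
foot in mouth -0.0005096999650804762 -0.00024651687176097115 -0.05662096461386349 f x,y,axis -1.6078177748693396 0.6473785258488196 6.323968925372781
```

Steady 6.3 N along the axis at 57 mm depth: resting on the pads. I ease back about 2 mm so the pads don't spring the bottle up on release.

{"name": "apply_moves", "arguments": {
  "plan": [0,0,-0.001,0,0,0,0,0,-0.002,0,0,0,0,0,-0.002,0,0,0,0,0,-0.002,0,0,0,0,0,-0.002,0,0,0]
}}

```text
clock: 21.17
eef_pos: [0.591, 0.0693, 0.2359]
tool_rot: [0.0, 0.966, -0.0, 0.258]
ft_force: [-2.7, 0.5, 2.2]
grip_width: 0.0249
```

```bash
python3 st.py
```

```text
foot in mouth -0.0008543941191469367 -0.00027448054403128586 -0.05504514202758498 f x,y,axis -1.2714363363024568 0.5490272827865169 3.242647128825641
```

Force fell 3.1 N in 1.6 mm, which matches 2 N/mm pads. Before letting go, I ease the bottle sideways towards the tub's lower wall so that it cannot fall across the clearance.

{"name": "apply_moves", "arguments": {
  "plan": [0.001,0,-0.0003,0,0,0,0.002,0,-0.0006,0,0,0,0.003,0,-0.0006,0,0,0,0.003,0,-0.0006,0,0,0]
}}

```text
clock: 21.5
eef_pos: [0.5882, 0.0694, 0.2351]
tool_rot: [0.0, 0.966, -0.0, 0.259]
ft_force: [-0.5, -0.1, 1.7]
grip_width: 0.0246
```

```bash
python3 st.py
```

```text
foot in mouth -0.0036524883145331137 -0.00021610535324177726 -0.05431633710203416 f x,y,axis 0.4272460203999979 -0.1333838169760789 1.7723915172243743
```

{"name": "apply_moves", "arguments": {
  "plan": [0.0007,0,0,0,0,0,0.0014,0,0,0,0,0,0.002,0,0,0,0,0,0.002,0,0,0,0,0]
}}

```text
clock: 21.83
eef_pos: [0.5862, 0.0694, 0.2339]
tool_rot: [0.0, 0.966, -0.0, 0.258]
ft_force: [-1.1, 0.8, 1.4]
grip_width: 0.0246
```

```bash
python3 st.py
```

```text
foot in mouth -0.006014102882467721 -0.0002558084791682014 -0.05434746794599638 f x,y,axis -0.2193793502699335 0.8013721853446302 1.740784970510691
```

{"name": "apply_moves", "arguments": {
  "plan": [0.0005,0,0,0,0,0,0.001,0,0,0,0,0,0.0015,0,0,0,0,0,0.0015,0,0,0,0,0]
}}

```text
clock: 22.17
eef_pos: [0.5849, 0.0693, 0.2332]
tool_rot: [0.0, 0.966, -0.0, 0.258]
ft_force: [-0.7, 0.7, 2.5]
grip_width: 0.0249
```

```bash
python3 st.py
```

```text
foot in mouth -0.007517931299007918 -0.00026930177282866175 -0.054342987774153056 f x,y,axis 0.6391930412675477 0.6562660615406953 2.559618208117281
```

{"name": "apply_moves", "arguments": {
  "plan": [0.0005,0,0,0,0,0,0.001,0,0,0,0,0,0.0015,0,0,0,0,0,0.0015,0,0,0,0,0]
}}

```text
clock: 22.5
eef_pos: [0.5843, 0.0693, 0.2329]
tool_rot: [0.0, 0.966, -0.0, 0.259]
ft_force: [2.1, -0.9, 0.9]
grip_width: 0.0246
```

```bash
python3 st.py;python3 ov.py g14 -.05
```

```text
foot in mouth -0.008001074218780008 -0.0003011990496922523 -0.05422125403767654 f x,y,axis 2.2662864153574427 -0.8902581872246058 -0.22837180642389399
foot in mouth -0.008053939333504265 -0.0003120961884018475 -0.05421309643748356 f [1.865  0.5808 2.126 ] f along axis 0.9085771348836476
shift [-0.0081  0.0002 -0.0042] turn [-0.001   0.0005 -0.    ] ang deg 0.06421015395127407 grip 0.024515853486730802 t 22.6
```

View pics/g14.png

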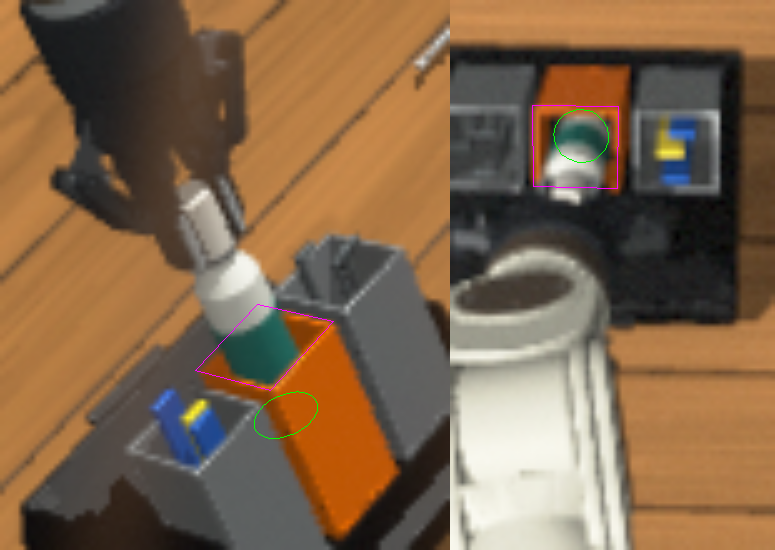

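Sideways force of 2.3 N and no more travel: it now leans on the lower wall, still resting on the pads. Release with a small opening.

{"name": "apply_moves", "arguments": {
  "plan": [0,0,0.0005,0,0,0,0,0,0.0005,0,0,0,0,0,0.0005,0,0,0]
}}

```text
clock: 22.85
eef_pos: [0.5844, 0.0693, 0.2327]
tool_rot: [0.0, 0.966, -0.0, 0.259]
ft_force: [1.1, -0.3, 3.4]
grip_width: 0.0246
```

```bash
python3 st.py
```

```text
foot in mouth -0.00801407713157717 -0.0003013935774325155 -0.05448718530754546 f x,y,axis 2.6890181242760764 -0.27646027539785334 2.396925415856096
```

{"name": "apply_moves", "arguments": {
  "plan": [0,0,0,0,0,0,0,0,0,0,0,0,0,0,0,0,0,0,0,0,0,0,0,0,0,0,0,0,0,0,0,0,0,0,0,0],
  "grip": 0.044
}}

```text
clock: 23.35
eef_pos: [0.5836, 0.0693, 0.2316]
tool_rot: [-0.0, 0.966, -0.001, 0.258]
ft_force: [-0.4, 0.6, 0.2]
grip_width: 0.044
```

```bash
python3 st.py;python3 ov.py g15 -.05
```

```text
foot in mouth -0.009510829727341977 -0.00030518731786473297 -0.05509151636118558 f x,y,axis -0.21838993064154225 0.5631321164170661 0.3910302324340613
foot in mouth -0.009198442922295377 -0.0002982988555832178 -0.05496308566426304 f [-0.4334 -0.1124 -0.4245] f along axis -0.15090206323110156
shift [-0.009   0.0002 -0.005 ] turn [-0.001  -0.0012  0.0002] ang deg 0.09154978355935556 grip 0.04385709816182011 t 23.45
```

View pics/g15.png

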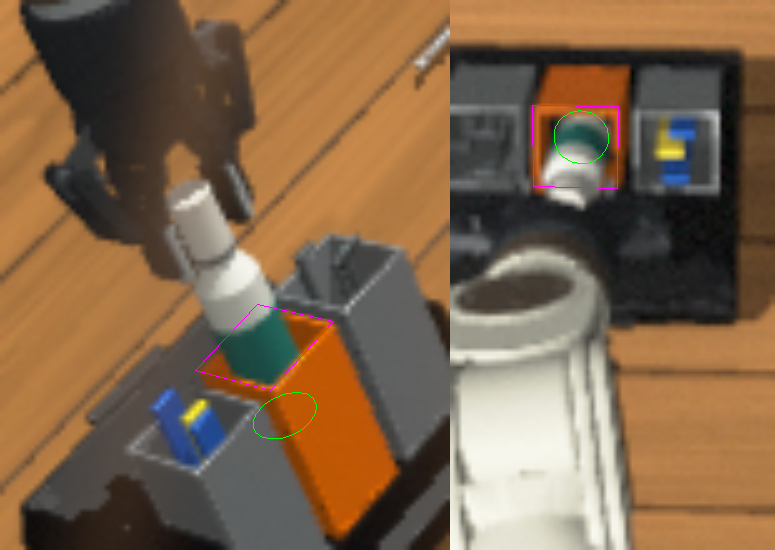

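Bottle stands in the tub on its own, tilted slightly onto the lower wall; the fingers are clear. Retreat along the axis.

{"name": "apply_moves", "arguments": {
  "plan": [0,0,-0.01,0,0,0,0,0,-0.025,0,0,0,0,0,-0.045,0,0,0,0,0,-0.07,0,0,0,0,0,-0.095,0,0,0,0,0,-0.12,0,0,0,0,0,-0.14,0,0,0,0,0,-0.15,0,0,0,0,0,-0.15,0,0,0,0,0,-0.15,0,0,0]
}}

```text
clock: 24.28
eef_pos: [0.509, 0.0695, 0.3624]
tool_rot: [-0.0, 0.966, -0.0, 0.259]
ft_force: [0.3, -0.1, -0.6]
grip_width: 0.0446
```

```bash
python3 ov.py g16 -.05
python3 - <<'E'
from h import *
s=cam("scene");cv2.imwrite("pics/full.png",s["pixels"][:,:,::-1])
c=cam("top");cv2.imwrite("pics/fullt.png",c["pixels"][:,:,::-1])
E
```

```text
foot in mouth -0.010228659469151746 -0.0002830491774812871 0.09387796732576886 f [ 0.0079 -0.1943 -0.7001] f along axis -0.6102144570612675
shift [-0.0103  0.0003  0.1438] turn [-0.0014 -0.0032  0.0004] ang deg 0.20285832097955406 grip 0.043484887067059594 t 24.3833
```

View pics/g16.png

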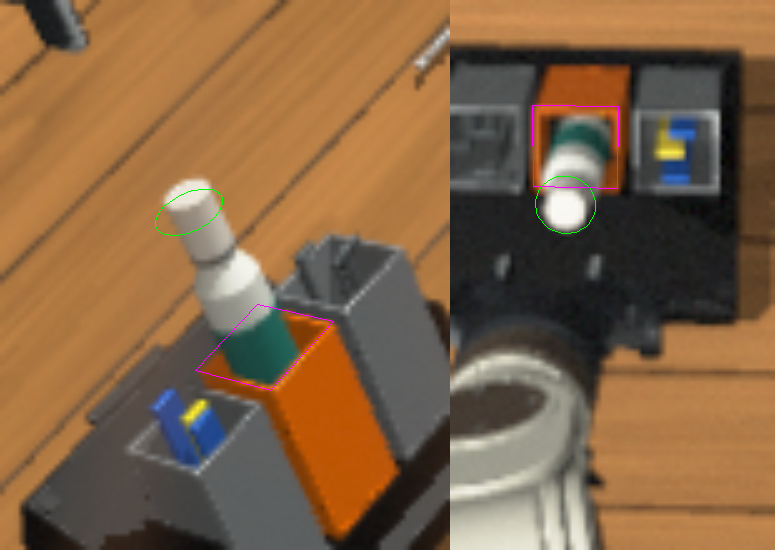

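View pics/full.png

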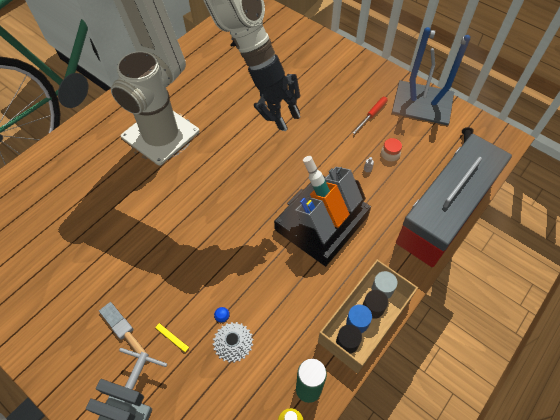

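View pics/fullt.png

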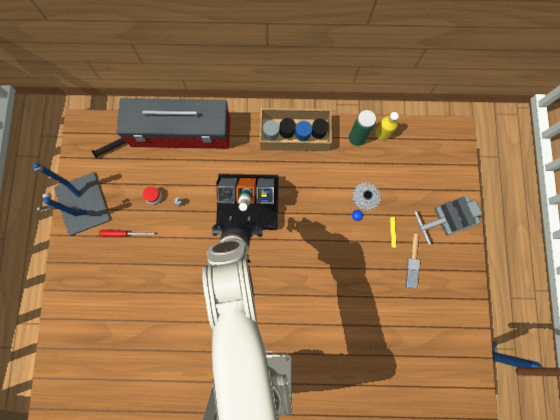

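The bottle stands cap up in the orange tub (scene 309,160; top 245,202), the tray is shut, and the bystanders are at their old pixels. I check tilt, depth and tray numerically.

Run:
```python
from h import *
s=cam("scene");t=cam("top")
P=[]
for c,(u,v,w,h) in((s,(298,150,20,20)),(t,(232,190,25,25))):
    im=c["pixels"][v:v+h,u:u+w].astype(int); m=im.min(2)>225
    ys,xs=np.nonzero(m); print(m.sum(),xs.mean()+u,ys.mean()+v); P.append((xs.mean()+u,ys.mean()+v))
C,e=tri(ray(s,*P[0]),ray(t,*P[1])); M=np.array([.626,.0695,.1768]);a=np.array([-.5,0,.866]);ex=np.array([.866,0,.5])
d=C-M;print("captop in mouth",d@ex,d[1],d@a,"gap",e,"depth",.162-d@a)
crop(s,265,180,60,60,8,"tr")
print(sensors.get_obs()["joint_vel"])
```

```text
0 nan nan
44 242.20454545454547 204.54545454545453
 ** On entry to DLASCL parameter number  4 had an illegal value
 ** On entry to DLASCL parameter number  4 had an illegal value
 ** On entry to DLASCL parameter number  4 had an illegal value
 ** On entry to DLASCL parameter number  4 had an illegal value
 ** On entry to DLASCL parameter number  5 had an illegal value
 ** On entry to DLASCL parameter number  4 had an illegal value<stdin>:6: RuntimeWarning: Mean of empty slice.
  ret = ret.dtype.type(ret / rcount)
Traceback (most recent call last):
  File "h.py", line 14, in tri
    (o1,d1),(o2,d2)=r1,r2; A=np.stack([d1,-d2],1); s=np.linalg.lstsq(A,o2-o1,rcond=None)[0]
                                                     ~~~~~~~~~~~~~~~^^^^^^^^^^^^^^^^^^^^
numpy.linalg.LinAlgError: SVD did not converge in Linear Least Squares
```

Run:
```python
from h import *
s=cam("scene");t=cam("top")
C,e=tri(ray(s,307.2,158.2),ray(t,242.2,204.5)); M=np.array([.626,.0695,.1768]);a=np.array([-.5,0,.866]);ex=np.array([.866,0,.5])
d=C-M;print("captop in mouth",d@ex,d[1],d@a,"gap",e,"depth",.162-d@a)
crop(s,265,180,60,60,8,"tr")
```

```text
captop in mouth -0.002507270601564769 -0.00036216687520534974 0.10855143926005804 gap 0.0015200916399796351 depth 0.05344856073994196
```

View pics/tr.png

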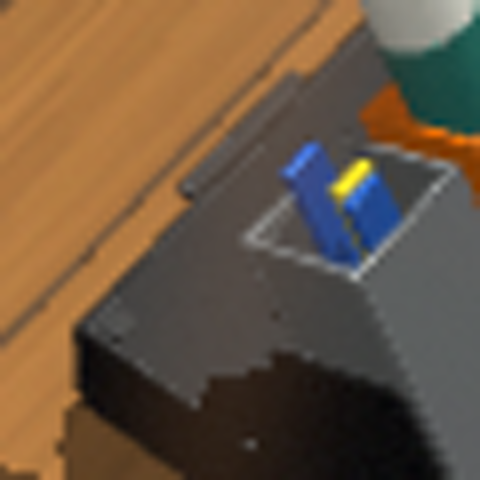

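Depth is ~53–54 mm, tilt a few degrees, and the tray is flush with only the lip showing. Handing in.

Run:
```python
from h import *
print(bot.job_done()); print(sensors.get_obs()["clock"])
```

```text
the job is handed in; nothing more can be done
None
the job is handed in; nothing more can be done
```

I laid the clamp in the tray, pushed the tray shut, set the bottle cap up in the orange tub, and handed the job in at about 25 s of the 67 s allowed. No verdict was reported.

- **Clamp and tray:** I set the clamp down on the bay floor after feeling a light contact of about 2 N. The tray then went in until the hard stop, felt as about 12 N on the fingers. The last picture shows the panel flush with the case and only the finger lip sticking out. The clamp is out of sight inside now. It lay flat in the bay just before I pushed the tray.
- **Bottle:** I lowered it along the tub's lean until it pressed steadily on the pads with about 6 N at 57 mm depth. I then eased back to about 2 N, moved it sideways until it touched the lower wall, and let go. From the cameras its foot is about 53 mm below the mouth; the arm's own reading at release was about 54.5 mm. The bottle leans only slightly from the tub's axis, judged by eye.
- **Other things:** The bystanders look unmoved in both final views, by eye. The gripper is about 95 mm clear of the tub mouth and touches nothing.

**Checks that disagreed:**
- The two cameras differed by up to about 9 mm in places, so I used the mean and confirmed it against the arm's own position.
- The bottle touched the lower wall 8 mm off the computed centre, where about 6 mm was expected, so the tub-mouth estimate was about 2 mm off.
- My first script for the final cap check failed because its brightness threshold found no cap pixels in the scene view. I took that point by hand instead, and the two camera rays then met to within 1.5 mm.

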